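Bench check of a roller-arm limit switch

TASK

Give the limit switch that lies loose on the blue mat its bench check: put it on the steel check plate, head first into the corner, flat against both fences. Swing its roller arm towards the long fence until it clicks, well short of its end stop, keeping the switch home against both fences, and let the arm spring back. Then put the switch away, lying flat in the empty tray; set it down rather than drop it, and leave everything else as it is.

Things in the scene. Friction and masses are not known exactly. Their poses are not given: they have to be found in the camera images.
- limit_switch: Switch to check, 0.35 to 0.55 kg, on its back: straight-sided block 116 (x -58..58) x 40 (y) x 40 mm high, grey housing, dark 42 mm high head at x > 19, round plug out of the tail to x = -68, 8 to 32 mm up. The roller arm turns above the head. Origin: centre of the block's underside; x from tail to roller, z up. Balance at x = -12: grasp there, across the 40 mm width.
- lever_arm (a joint): Angle of the roller arm about its upright shaft (x = 38, y = 0 of the switch), rad: 0 straight along the switch's +x, positive clockwise from above (roller towards the switch's -y side, where the long fence goes). A spring of 0.12 N m/rad centres it. Clicks at 0.45; end stops at +-1.35, and past 1.2 counts as jammed.
- roller (a point): Centre of the yellow roller under the arm's free end, ahead of the head: 40 mm from the shaft axis, 40 mm above the switch's underside. Roller 19 mm in diameter on an upright axle, 34 to 46 mm up; the steel arm over it is 11 mm wide, 46 to 51 mm up, and ends 3 mm past the axle; its hub on the shaft reaches 57 mm up. At the click about 1.5 N on the roller is needed.
- nose (a point): Middle of the head's end face at the underside: x = +58, y = 0, z = 0 of the switch.
- tail (a point): Middle of the housing's tail face (without the plug) at the underside: x = -58, y = 0, z = 0 of the switch.
- check_plate: Fixed steel plate 200 (x) x 140 (y) x 8 mm. Dark fences 12 mm thick rise 24 mm above its top: the long one, face y = -46, in two blocks (x -95..-36, 16..71) with a finger gap between; the end one, face x = 60 (y -46..34). Origin: centre of the underside. Home: switch's head end on the end fence, -y side on the long fence: its origin at x 2, y -26, x axes parallel, the roller over the end fence.
- corner (a point): Inner corner of the two fences at the plate's top face: x = 60, y = -46, z = 8 mm of the plate; axes parallel to the plate's.
- empty_tray: Fixed dark shallow tray with nothing in it, the switch's final place: outside 190 (x) x 98 (y) mm, walls 4 mm thick and 14 mm high, floor 4 mm thick. Origin: centre of its underside. The switch may lie either way round in it.
- full_tray: The same tray, holding the switch that is already checked; leave it alone.
- checked_switch: Bystander: an equal limit switch lying in the full tray. Same size, origin and axes as the one to check.
- solvent: Bystander: white round bottle with a blue cap, 56 mm in diameter, 125 mm high. Origin: centre of its underside.
- junction_box: Bystander: grey box 70 (x) x 60 (y) x 46 mm. Origin: centre of its underside.
- multimeter: Bystander: dark meter 90 (x) x 180 (y) x 45 mm lying on its back. Origin: centre of its underside.
- tool_pot: Bystander: black pot, 68 mm in diameter, 95 mm high, tools stand out of it to 150 mm. Origin: centre of its underside.
- spray_can: Bystander: cream aerosol can, 52 mm in diameter, 170 mm high: carry the switch over or round it. Origin: centre of its underside.
- screwdriver: Bystander: screwdriver with a green handle lying near the robot, 190 mm long, under 40 mm high.
- spanner: Bystander: steel spanner lying at the back, 170 mm long, under 15 mm high.
Not all that is in view belongs to the job. Leave any orange look-alike of the limit_switch alone.

How it is judged:
By the outcome, as a careful person would: the job done as asked, in the order asked, and still so for the second after the job is handed in, with the robot touching nothing.
It also fails if it takes over 72 s, if anything falls off the work surface, if the arm or the gripper's body presses on something with over 40 N, if the wrist force passes 120 N, or if a joint passes its speed limit or range.

ROBOT

A 6-joint arm with a two-finger parallel gripper is mounted at the origin on the work surface. World frame = base frame: x ahead of the robot, y to its left, z up, the work surface at z = 0. Lengths are in m, angles in degrees, forces in N, time in s.
With the tool pointing down it reaches from about 0.35 to 0.875 m from the base axis. Payload 4.2 kg.
Tool frame: the origin (TCP) lies at the very end of the fingers, on their centre line; the grasp point (between the pads) lies 19 mm behind it; z points along the fingers, x is the direction in which the jaws open and shut, and the axes are right-handed (so a half turn about z gives the same grasp; the last joint's range is limited). The gripper opens to 87 mm and grips with 3 to 60 N. Pads are 19 mm wide; open, the fingers measure 117 mm over their backs; the gripper's body (75 mm by 190 mm) begins 51 mm behind the grasp point.
Start: joints at [85.978, 22.042, 0.453, 0, -68.411, -14.817], TCP at [0.202, 0.592, 0.223] pointing down, gripper open.
Joint ranges: [-179.83, 179.83], [-69.29, 118.12], [-61.27, 80.66], [-181.25, 117.63], [-171.15, -9.14], [-177.46, 177.46]. Speed limits (degrees/s): [159.86, 159.86, 180, 180, 180, 180].

INTERFACE

Orientations are given as a 3x3 rotation matrix whose columns are the frame's x, y, z axes.
In Python, from station import r gives the robot as it stands.
- The arm moves only by the shell command python3 -m jog 'ROWS' [OPENING]. ROWS is JSON, a list of rows, each a list of 2 entries, a list of its own where there are three numbers: the shift along the tool's x, y, z in m, then the turn, a rotation vector about the tool's x, y, z in units of 5 degrees (1.0 is 5 degrees). A call has exactly 10 rows; each row is the pose to reach, as a shift and turn from the pose commanded when the call began, along the tool's axes at that moment; what a row does not reach only later rows make up. A row lasts 1/12 s, in which the tool goes at most 41.7 mm and 7.16 degrees, less where a joint would pass 70% of its speed; a pose out of reach is approached as far as the arm can. A call with a gripper value outside its range is refused whole. OPENING is the finger opening in m, from 0 to 0.087, set as the call begins (- or left out, the last holds). The fingers move at their own pace and stop on an object; the grip force is fixed at half the most. Time passes only in rows, so rows that repeat a pose let the fingers close, or fill a call up. It gives the time, the measured TCP pose, the force and the opening at its end, in the units of the state.
- r.sense(): the state, without advancing time (a new reading comes with each control period).
- r.capture(name): name is "side" or "top" or "wrist"; returns (picture, depth): 480x640x3 uint8, blue, green, red; 480x640 float32, m along the optical axis (not along the pixel's ray), 0 where there is no reading.
- r.calibration(name): a dict with "fx", "fy", "cx", "cy" (pixels), "R" (3x3) and "t" (3): a world point X has camera coordinates R X + t; the wrist camera has in their place "tool_from_camera" (4x4, takes a point from camera to tool coordinates, whose origin is the TCP and whose axes are the tool frame's). Camera axes: x right, y down, z forward; pixel columns grow to the right and rows downward; lengths in m; the calibration is good to about 2 mm. A picture is of the moment at which its call begins: read the wrist's pose just before it. calibration takes no time and is no camera call.
- r.finish_job(): hands the job in, once; it reports no verdict.
Trained networks look in the newest picture that a camera, given by its name, has taken for a name from the list of things; names that differ only in an ending like _2 or _b are one class to them, and where a whole thing is asked for, a point or a joint stands for the part that bears it (a point fixed in the world has none). Each returns a list of dicts, best first, with "confidence" (0 to 1); they miss things now and then, are a little off and sometimes report something else, mostly with a low value. They report only what shows in the picture. A call takes as long as a camera call. They do not tell look-alikes from the thing itself.
- r.cut_out(query, camera): "region" (480x640 bool, what is visible of it) and "uv" ([column, row] in pixels, amid what is visible of it).
The state is a dict: "time_s": time; "joints": joint angles; "joint_velocities": joint speeds; "effort": joint torques, N m; "tcp_pos": TCP position; "ee_rot": TCP orientation; "wrist_force": force on the tool from outside, world axes, zero at the start; "moment": the same for the moment, N m; "gripper_width": opening from 0.0 (shut) to 1.0 (fully open).
Only numpy, scipy, OpenCV 4.12 (cv2) and the standard library are available. Lean on these libraries where they do the work, as an engineer would, in place of code of your own. Each camera call takes 0.05 s, during which the arm holds its last target.

## Working session

There is one attempt and no reset: what is moved stays moved. The work goes in short steps, Python scripts to look and compute and a shell command to move; the robot and the scene stay as the last step left them, time stands still between calls to the robot, and variables do not carry over. Pictures are saved under pics/ and viewed, and the job is handed in when it is done.

```bash
ls; mkdir -p pics; python3 - <<'E'
from station import r
import cv2,numpy as np
s=r.sense();print(s)
for n in ["side","top","wrist"]:
    im,d=r.capture(n);cv2.imwrite(f"pics/{n}0.png",im);np.save(f"pics/{n}0.npy",d)
    print(n,r.calibration(n))
E
```

```text
pics
{'time_s': 0.0, 'joints': array([ 8.59784201e+01,  2.20913223e+01,  3.79065542e-01, -2.63335011e-02,
       -6.84118572e+01, -1.48186768e+01]), 'joint_velocities': array([-0.08805653, -0.08842565, -0.00140614,  0.08875508,  0.00653497,
       -0.01152618]), 'effort': array([ 4.53455027e-05, -3.90665567e+01,  1.87409019e+01,  4.22002137e+00,
        1.09755818e-02, -1.94270701e-04]), 'tcp_pos': array([0.20161   , 0.59094928, 0.2214557 ]), 'ee_rot': array([[-3.23090582e-01, -9.46367868e-01, -5.78231366e-04],
       [-9.46365479e-01,  3.23091069e-01, -2.13085417e-03],
       [ 2.20339330e-03, -1.41240710e-04, -9.99997563e-01]]), 'wrist_force': array([-0.32791625, -0.09563984, -0.74696752]), 'moment': array([-0.0087624 , -0.00041139, -0.00082253]), 'gripper_width': 1.0011463932008249}
side {'fx': 618.4945170118499, 'fy': 618.4945170118499, 'cx': 312.68062357263443, 'cy': 244.43289352298157, 'R': array([[ 8.09451323e-01, -5.87186800e-01, -4.66312880e-04],
       [-4.45567774e-01, -6.13708425e-01, -6.51790862e-01],
       [ 3.82436810e-01,  5.27800750e-01, -7.58398612e-01]]), 't': array([-0.36835585,  0.31774171,  1.72728414])}
top {'fx': 567.0789773576258, 'fy': 567.0789773576258, 'cx': 319.48817128505715, 'cy': 229.84935697039748, 'R': array([[-0.02371321, -0.999526  , -0.01963317],
       [-0.98153326,  0.02700615, -0.18937563],
       [ 0.18981608,  0.0147799 , -0.98170841]]), 't': array([0.13584105, 0.51889673, 1.42098869])}
wrist {'fx': 431.43383697320826, 'fy': 431.43383697320826, 'cx': 311.6829146303523, 'cy': 243.5421970912863, 'tool_from_camera': array([[ 9.99999716e-01,  2.55007761e-04,  7.09079113e-04,
        -7.02654171e-04],
       [-4.35912862e-04,  9.63331455e-01,  2.68313842e-01,
        -7.41489175e-02],
       [-6.14656102e-04, -2.68314074e-01,  9.63331293e-01,
        -1.61639452e-01],
       [ 0.00000000e+00,  0.00000000e+00,  0.00000000e+00,
         1.00000000e+00]])}
```

View pics/top0.png

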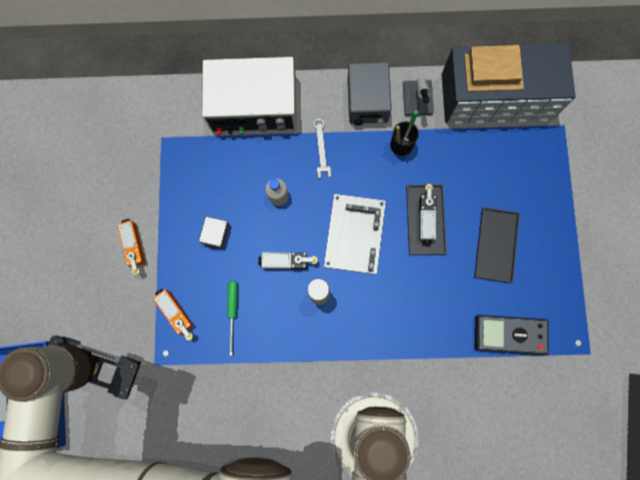

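View pics/side0.png

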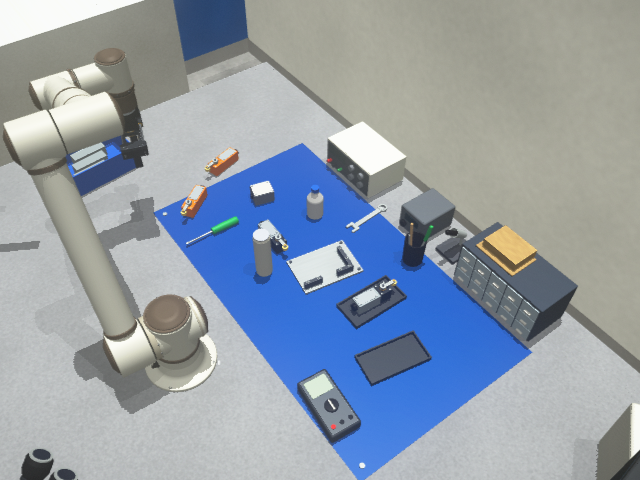

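View pics/wrist0.png

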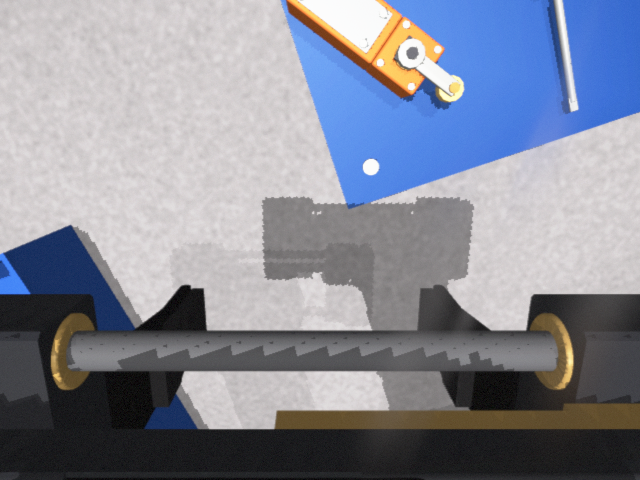

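The top view shows the loose grey switch at (288,261), roller to the right. The plate is at (355,235) with its L-fence up and right, the spray can at (318,292), the full tray at (427,220) and the empty tray at (497,245). Next I'll measure poses.

```bash
cat > h.py <<'E'
from station import r
import cv2,numpy as np
def world(cam,d,uvs,cal,T=None):
    uvs=np.atleast_2d(uvs); z=d[uvs[:,1].astype(int),uvs[:,0].astype(int)]
    pc=np.c_[(uvs[:,0]-cal['cx'])/cal['fx']*z,(uvs[:,1]-cal['cy'])/cal['fy']*z,z]
    if cam!='wrist': return (pc-cal['t'])@cal['R'], z
    s=T; M=cal['tool_from_camera']; pt=pc@M[:3,:3].T+M[:3,3]
    return pt@s['ee_rot'].T+s['tcp_pos'], z
def cloud(cam,d,mask,s=None):
    v,u=np.nonzero(mask&(d>0)); p,z=world(cam,d,np.c_[u,v],r.calibration(cam),s); return p,np.c_[u,v]
def rect(p):
    (c,(w,h),a)=cv2.minAreaRect((p[:,:2]*1000).astype(np.float32)); return np.round(c,1),np.round((w,h),1),round(a,2)
E
python3 - <<'E'
from h import *
for cam in ["top","side"]:
    im,d=r.capture(cam)
    for q in ["limit_switch","roller","check_plate","empty_tray","spray_can","full_tray","lever_arm","solvent","tool_pot","junction_box"]:
        for o in r.cut_out(q,cam)[:3]:
            if o['confidence']<.3: continue
            p,uv=cloud(cam,d,o['region'])
            zz=np.percentile(p[:,2],[5,50,95])
            print(cam,q,round(o['confidence'],2),np.round(o['uv']),len(p),np.round(np.median(p,0),3),np.round(zz,3),rect(p))
print(r.sense()['time_s'])
E
```

```text
top limit_switch 0.88 [172. 312.] 862 [0.321 0.501 0.042] [0.021 0.042 0.055] (array([317.1, 501. ]), array([155.3,  40.5]), 36.67)
top limit_switch 0.88 [129. 244.] 902 [0.497 0.616 0.041] [0.012 0.041 0.054] (array([497.9, 621. ]), array([158.4,  45.6]), 17.58)
top limit_switch 0.57 [284. 260.] 829 [0.447 0.214 0.042] [0.025 0.042 0.054] (array([450.9, 207. ]), array([152.4,  46.2]), 88.96)
top roller 0.46 [183. 327.] 160 [0.278 0.474 0.052] [0.04  0.052 0.059] (array([276.4, 476.3]), array([62.2, 25.5]), 36.4)
top check_plate 0.71 [355. 234.] 3980 [0.518 0.029 0.009] [0.003 0.009 0.032] (array([522. ,  28.4]), array([146.3, 207.7]), 80.49)
top empty_tray 0.9 [495. 242.] 2763 [ 0.478 -0.346  0.006] [-0.     0.006  0.016] (array([ 480.5, -347.5]), array([105.8, 196. ]), 79.5)
top spray_can 0.91 [320. 288.] 451 [0.354 0.127 0.169] [0.038 0.169 0.175] (array([357.8, 126.7]), array([49.5, 48.5]), 89.3)
top lever_arm 0.54 [304. 259.] 149 [0.447 0.162 0.052] [0.039 0.052 0.06 ] (array([449.5, 160.6]), array([59.7, 23.4]), 88.73)
top lever_arm 0.52 [185. 331.] 133 [0.277 0.472 0.053] [0.0
[... 2373 characters left out ...]
18.1,  27.2]), array([148.4, 203.2]), 80.89)
side full_tray 0.43 [373. 300.] 773 [ 0.549 -0.173  0.042] [0.01  0.042 0.056] (array([ 568.9, -163.7]), array([180.1,  57.7]), 2.89)
side lever_arm 0.64 [315. 203.] 467 [0.619 0.216 0.07 ] [0.008 0.07  0.122] (array([650.1, 259. ]), array([146.5,  50.6]), 54.58)
side lever_arm 0.62 [186. 208.] 87 [0.277 0.469 0.048] [0.036 0.048 0.057] (array([279.4, 470.1]), array([73.8, 24.8]), 48.65)
side solvent 0.72 [316. 201.] 458 [0.619 0.216 0.069] [0.008 0.069 0.122] (array([624.1, 222.9]), array([50.6, 52. ]), 41.03)
side tool_pot 0.93 [416. 246.] 753 [ 0.756 -0.118  0.067] [0.011 0.067 0.13 ] (array([ 784.3, -101.8]), array([125.9,  71.6]), 26.53)
1.25
```

```bash
cat >> h.py <<'E'
from scipy.spatial.transform import Rotation as Ro
def go(x,y,z,yaw,s=None):
    "tool-frame shift and turn (5deg units) to a tool-down pose whose tool x axis has world yaw (deg)"
    s=s or r.sense(); a=np.radians(yaw); X=np.array([np.cos(a),np.sin(a),0]);Z=np.array([0,0,-1.]);R=np.c_[X,np.cross(Z,X),Z]
    R0=s['ee_rot']; sh=R0.T@(np.array([x,y,z])-s['tcp_pos']); rv=Ro.from_matrix(R0.T@R).as_rotvec(degrees=True)/5
    X0=R0[:,0]
    print('t',round(s['time_s'],2),'at',np.round(s['tcp_pos'],4),'yaw',round(np.degrees(np.arctan2(X0[1],X0[0])),2),'F',np.round(s['wrist_force'],1),'w',round(s['gripper_width'],3),'j',np.round(s['joints'],0))
    print('shift',np.round(sh,4),'turn',np.round(rv,3))
E
python3 -c "
from h import *
go(.449,.231,.24,-179.5)"
```

```text
t 1.25 at [0.2018 0.5915 0.2226] yaw -108.84 F [ 0.5 -1.1  0.5] w 0.999 j [ 86.  22.   0.   0. -68. -15.]
shift [ 0.2614 -0.3504 -0.0174] turn [ 0.     0.    14.132]
```

```bash
python3 -m jog '[[[0.012,-0.016,-0.001],[0,0,0.65]],[[0.036,-0.048,-0.002],[0,0,1.95]],[[0.06,-0.08,-0.004],[0,0,3.25]],[[0.084,-0.112,-0.006],[0,0,4.55]],[[0.108,-0.144,-0.008],[0,0,5.85]],[[0.132,-0.176,-0.01],[0,0,7.15]],[[0.156,-0.208,-0.012],[0,0,8.45]],[[0.178,-0.238,-0.014],[0,0,9.7]],[[0.194,-0.26,-0.016],[0,0,10.6]],[[0.2,-0.268,-0.017],[0,0,11]]]'; python3 -c "
from h import *
go(.449,.231,.24,-179.5)"
```

```text
time_s: 2.08
tcp_pos: [0.3922, 0.313, 0.2402]
ee_rot: [[-0.962, -0.272, 0.001], [-0.272, 0.962, 0.0], [-0.001, 0.0, -1.0]]
wrist_force: [-0.1, 0.7, -0.3]
gripper_width: 1.004
t 2.08 at [0.3922 0.313  0.2402] yaw -164.2 F [-0.1  0.7 -0.3] w 1.004 j [ 57.   9. -15.   0. -66. -41.]
shift [-0.0323 -0.0943  0.0002] turn [2.00e-03 7.00e-03 3.06e+00]
```

```bash
python3 - <<'E'
from h import *
s=r.sense()
for cam in ["wrist"]:
    im,d=r.capture(cam);cv2.imwrite("pics/w1.png",im)
E
```

```text
(no output)
```

View pics/w1.png

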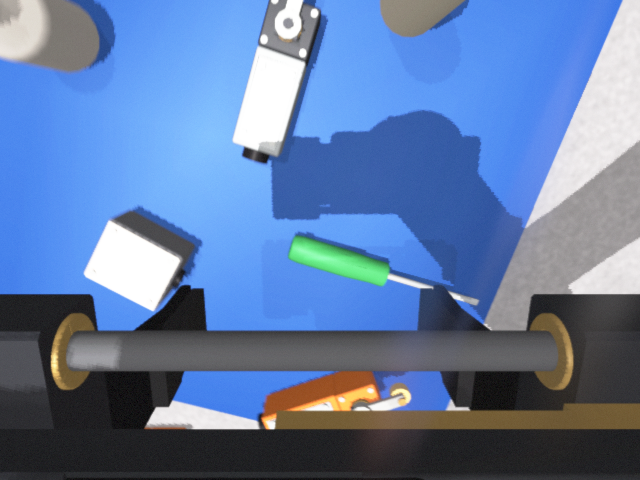

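The switch is ahead in the wrist view, with its housing at about (270,100) and its plug at (257,155). I'll continue until I'm over it.

```bash
python3 -m jog '[[[-0.003,-0.009,0],[0,0,0.3]],[[-0.008,-0.024,0],[0,0,0.8]],[[-0.014,-0.042,0],[0,0,1.4]],[[-0.02,-0.06,0],[0,0,1.95]],[[-0.026,-0.076,0],[0,0,2.5]],[[-0.03,-0.088,0],[0,0,2.85]],[[-0.032,-0.094,0],[0,0,3.05]],[[-0.032,-0.094,0],[0,0,3.05]],[[-0.032,-0.094,0],[0,0,3.05]],[[-0.032,-0.094,0],[0,0,3.05]]]' ; python3 - <<'E'
from h import *
s=r.sense()
im,d=r.capture("wrist");cv2.imwrite("pics/w2.png",im);np.save("pics/w2.npy",d)
for o in r.cut_out("limit_switch","wrist")[:2]:
    p,uv=cloud("wrist",d,o['region'],s)
    print(o['confidence'],o['uv'],len(p),np.percentile(p[:,2],[5,50,95]))
    m=(p[:,2]>.036)&(p[:,2]<.046); print('top faces',rect(p[m]))
    m=(p[:,2]>.047); print('arm',rect(p[m]))
    print(rect(p))
go(.449,.231,.24,-179.5)
E
```

```text
time_s: 2.97
tcp_pos: [0.4474, 0.235, 0.2395]
ee_rot: [[-1.0, -0.017, -0.0], [-0.017, 1.0, 0.0], [0.0, 0.0, -1.0]]
wrist_force: [-0.2, 0.2, 0.2]
gripper_width: 1.001
0.62 [307.5, 182.5] 7230 [0.03835502 0.04077901 0.05354267]
top faces (array([450.2, 204.2]), array([144.,  40.]), 88.02)
arm (array([447. , 163.5]), array([53.2, 19.5]), 81.94)
(array([450.3, 209.3]), array([154.3,  43.3]), 86.29)
t 3.07 at [0.4474 0.235  0.2395] yaw -179.01 F [ 0.5 -0.7  0. ] w 0.998 j [ 46.  10. -14.  -0. -66. -45.]
shift [-0.0015 -0.004  -0.0005] turn [ 0.002 -0.     0.099]
```

View pics/w2.png

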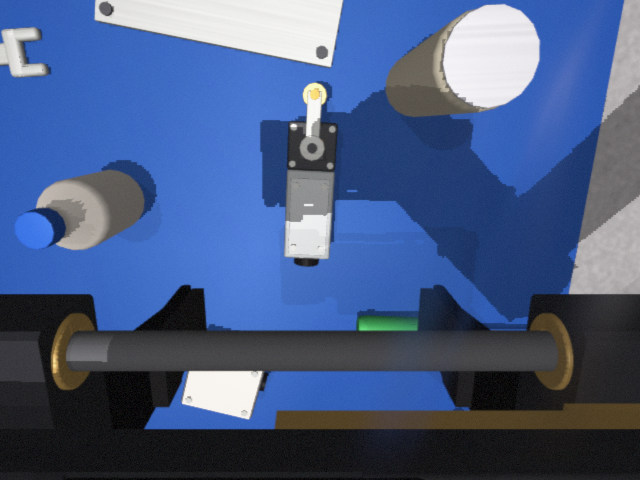

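```bash
cat >> h.py <<'E'
def block(p,ax0,zlo,zhi):
    "fit 116x40 block top: p points, ax0 approx axis yaw deg (tail->roller); returns origin xy, yaw, extents"
    q=p[(p[:,2]>zlo)&(p[:,2]<zhi)][:,:2]*1000
    a=np.radians(ax0)
    c=np.median(q,0)
    for _ in range(6):
        X=np.array([np.cos(a),np.sin(a)]);Y=np.array([-X[1],X[0]])
        u=(q-c)@X; v=(q-c)@Y
        tail=np.percentile(u[np.abs(v)<60],.3)
        bins=np.arange(tail+6,tail+76,4); mid=[];lo=[];hi=[]
        for b in bins:
            k=(u>=b)&(u<b+4)
            l,h=np.percentile(v[k],[1,99]);lo.append(l);hi.append(h)
        B=bins+2; mid=(np.array(lo)+np.array(hi))/2
        m,k0=np.polyfit(B,mid,1); a+=np.arctan(m)
    w=np.median(np.array(hi)-np.array(lo))
    off=np.median(mid)
    wide=u[(np.abs(v-off)>11)&(np.abs(v-off)<18)]  # excludes plug/roller
    t,h=np.percentile(wide,[.3,99.7])
    o=c+X*(t+h)/2+Y*off
    return np.round(o,1),round(np.degrees(a),2),'len',round(h-t,1),'wid',round(w,1)
E
python3 - <<'E'
from h import *
s=r.sense()
im,d=r.capture("wrist")
m=np.zeros(d.shape,bool);m[75:275,240:380]=1
p,uv=cloud("wrist",d,m,s)
print(block(p,-90,.034,.046))
q=p[p[:,2]>.034]; print(np.percentile(q[:,2],[2,30,50,90]))
a=p[(p[:,2]>.047)]; print(rect(a))
go(.449,.231,.24,-179.5)
# other camera
for cam in("top","side"):
    im,d=r.capture(cam)
    for o in r.cut_out("limit_switch",cam)[:4]:
        p,uv=cloud(cam,d,o['region'],s)
        if abs(np.median(p[:,1])-.2)<.05 and abs(np.median(p[:,0])-.45)<.05:
            print(cam,block(p,-90,.034,.046))
E
```

```text
(array([450.7, 218. ]), np.float64(-91.8), 'len', np.float64(114.5), 'wid', np.float64(38.9))
[0.03814381 0.04012189 0.04084075 0.05099019]
(array([447. , 163.5]), array([53.1, 19.6]), 82.16)
t 3.12 at [0.4474 0.2349 0.2396] yaw -179.01 F [-0.1 -0.3 -0.9] w 1.001 j [ 46.  10. -14.  -0. -66. -45.]
shift [-0.0015 -0.004  -0.0004] turn [0.001 0.    0.098]
side (array([452. , 199.5]), np.float64(-84.79), 'len', np.float64(144.0), 'wid', np.float64(27.6))
```

```bash
python3 -c "
from h import *
go(.4511,.230,.010,178.2)"
```

```text
t 3.32 at [0.4476 0.2345 0.2396] yaw -179.06 F [ 0.3 -1.2 -0.3] w 1.002 j [ 46.  10. -14.  -0. -66. -45.]
shift [-0.0034 -0.0046  0.2296] turn [0.    0.    0.548]
```

```bash
python3 -m jog '[[[-0.001,-0.002,0.008],[0,0,0.2]],[[-0.002,-0.003,0.024],[0,0,0.4]],[[-0.0034,-0.0046,0.048],[0,0,0.55]],[[-0.0034,-0.0046,0.074],[0,0,0.55]],[[-0.0034,-0.0046,0.1],[0,0,0.55]],[[-0.0034,-0.0046,0.126],[0,0,0.55]],[[-0.0034,-0.0046,0.148],[0,0,0.55]],[[-0.0034,-0.0046,0.164],[0,0,0.55]],[[-0.0034,-0.0046,0.17],[0,0,0.55]],[[-0.0034,-0.0046,0.17],[0,0,0.55]]]' 0.087; python3 -c "
from h import *
s=r.sense()
im,d=r.capture('wrist');cv2.imwrite('pics/w3.png',im)
go(.4511,.230,.010,178.2)"
```

```text
time_s: 4.15
tcp_pos: [0.4503, 0.2288, 0.0678]
ee_rot: [[-0.999, 0.033, -0.003], [0.033, 0.999, -0.003], [0.003, -0.003, -1.0]]
wrist_force: [-0.2, -0.4, 0.2]
gripper_width: 0.993
t 4.2 at [0.4512 0.2295 0.0691] yaw 178.15 F [-0.2  0.3  0.8] w 0.999 j [ 45.  21. -27.   0. -42. -47.]
shift [0.     0.0006 0.0591] turn [-0.013 -0.009 -0.01 ]
```

View pics/w3.png

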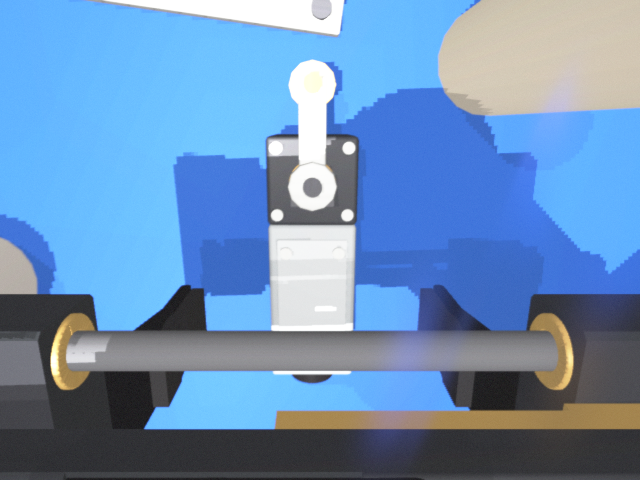

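The switch is centred between the fingers, with its axis on column 312 and square to the jaws. I'll descend and close.

```bash
python3 -m jog '[[[0,0,0.004],[0,0,0]],[[0,0,0.012],[0,0,0]],[[0,0,0.022],[0,0,0]],[[0,0,0.032],[0,0,0]],[[0,0,0.042],[0,0,0]],[[0,0,0.05],[0,0,0]],[[0,0,0.056],[0,0,0]],[[0,0,0.059],[0,0,0]],[[0,0,0.059],[0,0,0]],[[0,0,0.059],[0,0,0]]]'; python3 -m jog '[[[0,0,0],[0,0,0]],[[0,0,0],[0,0,0]],[[0,0,0],[0,0,0]],[[0,0,0],[0,0,0]],[[0,0,0],[0,0,0]],[[0,0,0],[0,0,0]],[[0,0,0],[0,0,0]],[[0,0,0],[0,0,0]],[[0,0,0],[0,0,0]],[[0,0,0],[0,0,0]]]' 0.03
```

```text
time_s: 5.03
tcp_pos: [0.4513, 0.2298, 0.0104]
ee_rot: [[-0.999, 0.032, -0.0], [0.032, 0.999, -0.0], [0.0, -0.0, -1.0]]
wrist_force: [-0.2, 0.6, 1.3]
gripper_width: 0.999
time_s: 5.87
tcp_pos: [0.4509, 0.2296, 0.0106]
ee_rot: [[-0.999, 0.032, -0.001], [0.032, 0.999, -0.0], [0.001, -0.0, -1.0]]
wrist_force: [-1.7, 0.2, 1.8]
gripper_width: 0.457
```

```bash
python3 -m jog '[[[0,0,-0.004],[0,0,0]],[[0,0,-0.014],[0,0,0]],[[0,0,-0.034],[0,0,0]],[[0,0,-0.064],[0,0,0]],[[0,0,-0.1],[0,0,0]],[[0,0,-0.136],[0,0,0]],[[0,0,-0.17],[0,0,0]],[[0,0,-0.195],[0,0,0]],[[0,0,-0.21],[0,0,0]],[[0,0,-0.215],[0,0,0]]]'; python3 -c "
from h import *
go(.495,.02,.225,-99.5)"
```

```text
time_s: 6.7
tcp_pos: [0.452, 0.2303, 0.2291]
ee_rot: [[-0.999, 0.032, 0.005], [0.032, 0.999, 0.004], [-0.004, 0.004, -1.0]]
wrist_force: [0.7, 0.5, -4.8]
gripper_width: 0.46
t 6.7 at [0.452  0.2303 0.2291] yaw 178.17 F [ 0.7  0.5 -4.8] w 0.46 j [ 45.  10. -15.   0. -64. -47.]
shift [-0.0497 -0.2088  0.0034] turn [ 4.0000e-03  7.8000e-02 -1.6466e+01]
```

```bash
python3 -m jog '[[[-0.002,-0.008,0],[0,0,-0.5]],[[-0.006,-0.024,0],[0,0,-1.6]],[[-0.01,-0.044,0],[0,0,-2.9]],[[-0.016,-0.066,0],[0,0,-4.2]],[[-0.021,-0.09,0],[0,0,-5.5]],[[-0.027,-0.114,0],[0,0,-6.8]],[[-0.033,-0.136,0],[0,0,-8.1]],[[-0.038,-0.156,0],[0,0,-9.3]],[[-0.042,-0.172,0],[0,0,-10.1]],[[-0.044,-0.18,0],[0,0,-10.4]]]'; python3 -c "
from h import *
go(.495,.02,.225,-99.5)"
```

```text
time_s: 7.53
tcp_pos: [0.4882, 0.0463, 0.224]
ee_rot: [[-0.64, -0.768, -0.004], [-0.768, 0.64, -0.001], [0.003, 0.002, -1.0]]
wrist_force: [-0.6, -0.5, -4.9]
gripper_width: 0.457
t 7.53 at [0.4882 0.0463 0.224 ] yaw -129.81 F [-0.6 -0.5 -4.9] w 0.457 j [ 24.   9. -18.  -0. -64.  26.]
shift [ 0.0159 -0.0221 -0.001 ] turn [ 0.035 -0.029 -6.061]
```

```bash
python3 -m jog '[[[0.001,-0.001,0],[0,0,-0.4]],[[0.003,-0.004,0],[0,0,-1.3]],[[0.006,-0.008,0],[0,0,-2.4]],[[0.009,-0.013,0],[0,0,-3.5]],[[0.012,-0.017,0],[0,0,-4.6]],[[0.014,-0.02,0],[0,0,-5.4]],[[0.016,-0.022,0],[0,0,-5.9]],[[0.016,-0.022,0],[0,0,-6.06]],[[0.016,-0.022,0],[0,0,-6.06]],[[0.016,-0.022,0],[0,0,-6.06]]]'; python3 - <<'E'
from h import *
s=r.sense()
im,d=r.capture("wrist");cv2.imwrite("pics/w4.png",im);np.save("pics/w4.npy",d)
np.savez("pics/s4.npz",**{k:np.array(v) for k,v in s.items()})
go(.495,.02,.225,-99.5)
im,d=r.capture("top");cv2.imwrite("pics/t4.png",cv2.resize(im[130:330,250:500],(800,640)[:2])[:600])
E
```

```text
time_s: 8.37
tcp_pos: [0.4955, 0.022, 0.2249]
ee_rot: [[-0.167, -0.986, -0.002], [-0.986, 0.167, -0.0], [0.001, 0.002, -1.0]]
wrist_force: [0.4, -0.2, -5.3]
gripper_width: 0.457
t 8.42 at [0.4956 0.0221 0.2251] yaw -99.58 F [-1.1 -0.7 -3.9] w 0.457 j [ 21.   9. -17.  -0. -64.  59.]
shift [0.0022 0.0002 0.0001] turn [ 0.013 -0.004 -0.017]
```

View pics/w4.png

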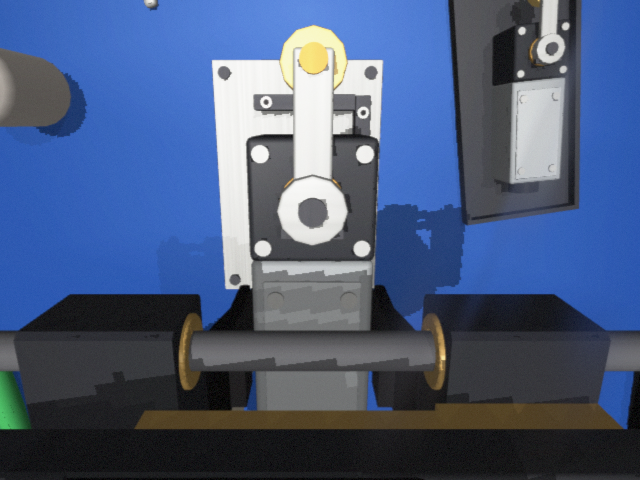

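```bash
cat >> h.py <<'E'
def plane(cam,uv,z,s=None):
    cal=r.calibration(cam); uv=np.atleast_2d(uv).astype(float)
    rc=np.c_[(uv[:,0]-cal['cx'])/cal['fx'],(uv[:,1]-cal['cy'])/cal['fy'],np.ones(len(uv))]
    if cam=='wrist':
        M=cal['tool_from_camera'];R=s['ee_rot']@M[:3,:3];C=s['ee_rot']@M[:3,3]+s['tcp_pos']
    else: R=cal['R'].T;C=-R@cal['t']
    w=rc@R.T; return C+w*((z-C[2])/w[:,2])[:,None]
E
python3 - <<'E'
from h import *
s=dict(np.load("pics/s4.npz")); im=cv2.imread("pics/w4.png").astype(int)
g=im[:,:,2].astype(float) # red channel: mat is blue (low red)
def edge_rows(rows,c0,c1,sign):
    out=[]
    for v in rows:
        gr=np.diff(cv2.GaussianBlur(g[v:v+1],(5,1),1)[0][c0:c1])*sign
        k=np.argmax(gr)
        if 0<k<len(gr)-1:
            a,b,c=gr[k-1:k+2]; out.append((c0+k+.5+.5*(a-c)/(a-2*b+c),v))
    return np.array(out)
def edge_cols(cols,r0,r1,sign):
    out=[]
    for u in cols:
        gr=np.diff(cv2.GaussianBlur(g[:,u:u+1],(1,5),1)[:,0][r0:r1])*sign
        k=np.argmax(gr)
        if 0<k<len(gr)-1:
            a,b,c=gr[k-1:k+2]; out.append((u,r0+k+.5+.5*(a-c)/(a-2*b+c)))
    return np.array(out)
L=edge_rows(range(75,280,4),200,235,1)
T=edge_cols([u for u in range(220,376,4) if not 270<u<355],45,75,1)
Rr=edge_rows(range(75,128,3),370,395,-1)
B=edge_cols(range(225,246,3),275,300,-1)
def fit(uv,name):
    p=plane("wrist",uv,.008,s)[:,:2]*1000
    vx,vy,x0,y0=cv2.fitLine(p.astype(np.float32),cv2.DIST_HUBER,0,.01,.01).ravel()
    n=np.array([-vy,vx]);res=(p-[x0,y0])@n
    print(name,'dir',round(np.degrees(np.arctan2(vy,vx)),2),'pt',round(x0,1),round(y0,1),'rms',round(res.std(),2),len(p))
    return np.array([vx,vy]),np.array([x0,y0])
l=fit(L,'left');t=fit(T,'top(+x)');rr=fit(Rr,'right');b=fit(B,'bottom')
a=np.radians(np.degrees(np.arctan(l[0][1]/l[0][0])))
X=np.array([np.cos(a),np.sin(a)]);Y=np.array([-X[1],X[0]])
print('width',(l[1]-rr[1])@Y,'length',(t[1]-b[1])@X)
# solve centre: left edge +70, right -70 ; top +100, bottom -100
cy=((l[1]@Y-70)+(rr[1]@Y+70))/2; cx=((t[1]@X-100)+(b[1]@X+100))/2
c=X*cx+Y*cy; print('centre',c,'yaw',np.degrees(a))
# top camera initial
im=cv2.imread("pics/top0.png"); d=np.load("pics/top0.npy")
p,uv=cloud("top",d,np.ones(d.shape,bool))
w=(np.abs(p[:,0]-.522)<.16)&(np.abs(p[:,1]-.028)<.13)&(p[:,2]>.005)&(p[:,2]<.04)
q=im[uv[:,1],uv[:,0]].astype(int); w&=(q[:,2]>110)|(p[:,2]>.02)
print('top',rect(p[w]))
f=w&(p[:,2]>.026)&(p[:,2]<.036)
P=(p[f][:,:2]*1000-c)@np.c_[X,Y]; 
print('fence tops in plate frame: x',np.percentile(P[:,0],[1,99]),'y',np.percentile(P[:,1],[1,99]),len(P))
np.savez('plate.npz',c=c,a=a)
E
```

```text
left dir -9.49 pt 542.3 96.9 rms 0.09 52
top(+x) dir 80.43 pt 620.4 17.4 rms 0.01 18
right dir -9.51 pt 577.5 -50.1 rms 0.07 18
bottom dir -86.5 pt 434.3 106.5 rms 1.07 7
width 139.1751 length 198.26093
centre [521.94635  29.76767] yaw -9.492268
top (array([532.8,  44.3]), array([186.1, 284.1]), 84.53)
fence tops in plate frame: x [-95.30177349  70.01436373] y [-58.3605315   32.01107297] 286
```

```bash
cat >> h.py <<'E'
PC=np.array([.5217,.0298]);PA=-9.5
def pl(px,py):
    a=np.radians(PA); return PC+np.array([[np.cos(a),-np.sin(a)],[np.sin(a),np.cos(a)]])@np.array([px,py])/1000
def inpl(s=None):
    s=s or r.sense();a=np.radians(PA);R=np.array([[np.cos(a),-np.sin(a)],[np.sin(a),np.cos(a)]])
    print('tcp in plate mm',np.round(R.T@(s['tcp_pos'][:2]-PC)*1000,2),'z',round(s['tcp_pos'][2]*1000,2),'F plate',np.round(R.T@s['wrist_force'][:2],1),round(s['wrist_force'][2],1),'w',round(s['gripper_width']*87,2))
E
python3 -c "
from h import *
go(*pl(-18,-18),.032,-99.5);inpl()"
```

```text
t 8.47 at [0.4958 0.0222 0.2252] yaw -99.57 F [ 1.4 -0.6 -3.7] w 0.458 j [ 21.   9. -17.  -0. -64.  59.]
shift [ 0.0061 -0.0065  0.1932] turn [ 0.009 -0.003 -0.014]
tcp in plate mm [-24.33 -11.81] z 225.21 F plate [ 1.5 -0.4] -3.7 w 39.82
```

```bash
python3 -m jog '[[[0.001,-0.001,0.006],[0,0,0]],[[0.003,-0.003,0.02],[0,0,0]],[[0.006,-0.006,0.042],[0,0,0]],[[0.006,-0.0065,0.07],[0,0,0]],[[0.006,-0.0065,0.1],[0,0,0]],[[0.006,-0.0065,0.13],[0,0,0]],[[0.006,-0.0065,0.158],[0,0,0]],[[0.006,-0.0065,0.178],[0,0,0]],[[0.006,-0.0065,0.189],[0,0,0]],[[0.006,-0.0065,0.193],[0,0,0]]]'; python3 -m jog '[[[0,0,0],[0,0,0]],[[0,0,0.001],[0,0,0]],[[0,0,0.003],[0,0,0]],[[0,0,0.005],[0,0,0]],[[0,0,0.007],[0,0,0]],[[0,0,0.009],[0,0,0]],[[0,0,0.010],[0,0,0]],[[0,0,0.010],[0,0,0]],[[0,0,0.010],[0,0,0]],[[0,0,0.010],[0,0,0]]]';  python3 -c "
from h import *
s=r.sense()
go(*pl(-10,-26),.019,-99.5);inpl()
im,d=r.capture('wrist');cv2.imwrite('pics/w5.png',im)
im,d=r.capture('side');cv2.imwrite('pics/s5.png',cv2.resize(im[180:330,230:430],(800,600)))"
```

```text
time_s: 9.3
tcp_pos: [0.5, 0.0146, 0.0301]
ee_rot: [[-0.166, -0.986, -0.005], [-0.986, 0.166, -0.002], [0.002, 0.004, -1.0]]
wrist_force: [-0.2, 0.2, -4.3]
gripper_width: 0.459
time_s: 10.13
tcp_pos: [0.5016, 0.0151, 0.0226]
ee_rot: [[-0.166, -0.986, 0.0], [-0.986, 0.166, 0.0], [-0.0, -0.0, -1.0]]
wrist_force: [-0.2, -0.2, -4.0]
gripper_width: 0.451
t 10.13 at [0.5016 0.0151 0.0226] yaw -99.53 F [-0.2 -0.2 -4. ] w 0.451 j [ 20.  24. -31.   0. -35.  60.]
shift [ 0.0082 -0.0074  0.0036] turn [-0.002  0.    -0.007]
tcp in plate mm [-17.44 -17.84] z 22.61 F plate [-0.1 -0.2] -4.0 w 39.22
```

View pics/w5.png

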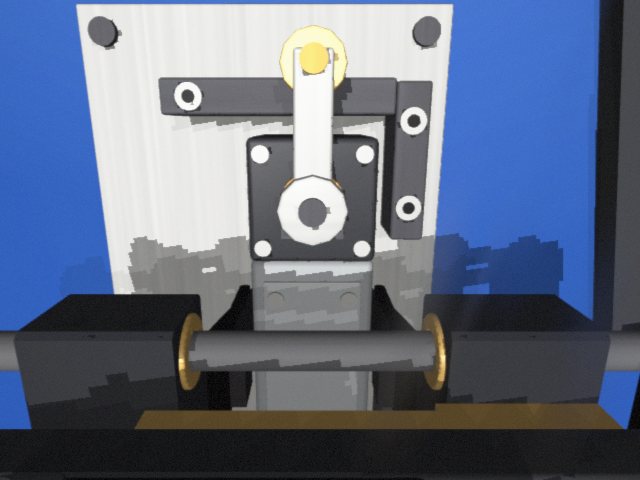

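View pics/s5.png

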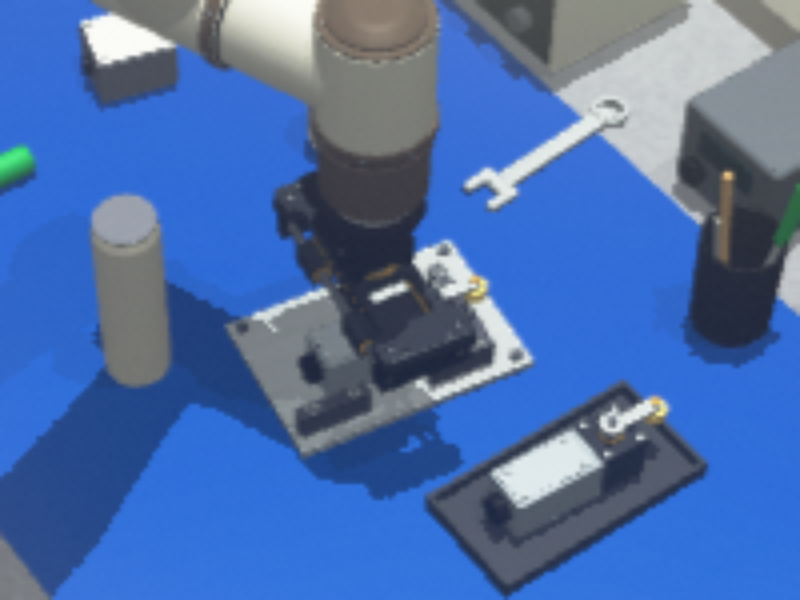

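The head sits short of both fences: the end fence is at row 95 and the right block at column 405. I'll lower to a hover, then creep towards the long fence.

```bash
python3 -m jog '[[[0,0,0.001],[0,0,0]],[[0.001,0,0.002],[0,0,0]],[[0.002,0,0.0026],[0,0,0]],[[0.003,0,0.0026],[0,0,0]],[[0.004,0,0.0026],[0,0,0]],[[0.005,0,0.0026],[0,0,0]],[[0.006,0,0.0026],[0,0,0]],[[0.0065,0,0.0026],[0,0,0]],[[0.0065,0,0.0026],[0,0,0]],[[0.0065,0,0.0026],[0,0,0]]]'; python3 -c "
from h import *
inpl()";python3 -m jog '[[[0,0,0],[0,0,0]],[[0.0003,0,0],[0,0,0]],[[0.0006,0,0],[0,0,0]],[[0.0009,0,0],[0,0,0]],[[0.001,0,0],[0,0,0]],[[0.001,0,0],[0,0,0]],[[0.001,0,0],[0,0,0]],[[0.001,0,0],[0,0,0]],[[0.001,0,0],[0,0,0]],[[0.001,0,0],[0,0,0]]]'; python3 -c "
from h import *
inpl()"
```

```text
time_s: 11.07
tcp_pos: [0.5004, 0.0086, 0.02]
ee_rot: [[-0.166, -0.986, -0.0], [-0.986, 0.166, -0.0], [0.0, 0.0, -1.0]]
wrist_force: [-0.1, -0.7, -4.2]
gripper_width: 0.458
tcp in plate mm [-17.5  -24.42] z 19.96 F plate [ 0.1 -0.7] -4.2 w 39.86
time_s: 11.9
tcp_pos: [0.5002, 0.0077, 0.02]
ee_rot: [[-0.166, -0.986, 0.0], [-0.986, 0.166, 0.0], [-0.0, -0.0, -1.0]]
wrist_force: [-0.7, -0.4, -3.5]
gripper_width: 0.455
tcp in plate mm [-17.51 -25.36] z 19.96 F plate [-0.6 -0.5] -3.5 w 39.59
```

Nothing yet, so I'll creep another 1 mm.

```bash
python3 -m jog '[[[0,0,0],[0,0,0]],[[0.0003,0,0],[0,0,0]],[[0.0006,0,0],[0,0,0]],[[0.0009,0,0],[0,0,0]],[[0.001,0,0],[0,0,0]],[[0.001,0,0],[0,0,0]],[[0.001,0,0],[0,0,0]],[[0.001,0,0],[0,0,0]],[[0.001,0,0],[0,0,0]],[[0.001,0,0],[0,0,0]]]'; python3 -c "
from h import *
inpl()"
```

```text
time_s: 12.73
tcp_pos: [0.5, 0.0068, 0.0199]
ee_rot: [[-0.166, -0.986, -0.0], [-0.986, 0.166, 0.0], [-0.0, 0.0, -1.0]]
wrist_force: [-0.1, 1.3, -4.4]
gripper_width: 0.459
tcp in plate mm [-17.56 -26.3 ] z 19.93 F plate [-0.3  1.2] -4.4 w 39.97
```

```bash
python3 -m jog '[[[0,0,0],[0,0,0]],[[0.0003,0,0],[0,0,0]],[[0.0006,0,0],[0,0,0]],[[0.0007,0,0],[0,0,0]],[[0.0007,0,0],[0,0,0]],[[0.0007,0,0],[0,0,0]],[[0.0007,0,0],[0,0,0]],[[0.0007,0,0],[0,0,0]],[[0.0007,0,0],[0,0,0]],[[0.0007,0,0],[0,0,0]]]'; python3 -c "
from h import *
inpl();print(r.sense()['moment'])"
```

```text
time_s: 13.57
tcp_pos: [0.5, 0.0066, 0.02]
ee_rot: [[-0.165, -0.986, 0.0], [-0.986, 0.165, 0.001], [-0.001, -0.0, -1.0]]
wrist_force: [-0.8, 4.6, -2.7]
gripper_width: 0.459
tcp in plate mm [-17.53 -26.44] z 19.96 F plate [-1.5  4.4] -2.7 w 39.9
[1.44354511 0.41702312 0.21319272]
```

Long fence contact at 4.4 N. Now I'll creep head-first to the end fence.

```bash
python3 -m jog '[[[-0.0005,0,0],[0,0,0]],[[-0.0005,-0.001,0],[0,0,0]],[[-0.0005,-0.002,0],[0,0,0]],[[-0.0005,-0.003,0],[0,0,0]],[[-0.0005,-0.004,0],[0,0,0]],[[-0.0005,-0.005,0],[0,0,0]],[[-0.0005,-0.0055,0],[0,0,0]],[[-0.0005,-0.0055,0],[0,0,0]],[[-0.0005,-0.0055,0],[0,0,0]],[[-0.0005,-0.0055,0],[0,0,0]]]'; python3 -c "
from h import *
inpl()";python3 -m jog '[[[0,0,0],[0,0,0]],[[0,-0.0003,0],[0,0,0]],[[0,-0.0006,0],[0,0,0]],[[0,-0.0009,0],[0,0,0]],[[0,-0.0012,0],[0,0,0]],[[0,-0.0012,0],[0,0,0]],[[0,-0.0012,0],[0,0,0]],[[0,-0.0012,0],[0,0,0]],[[0,-0.0012,0],[0,0,0]],[[0,-0.0012,0],[0,0,0]]]'; python3 -c "
from h import *
inpl()"
```

```text
time_s: 14.4
tcp_pos: [0.5056, 0.0057, 0.0199]
ee_rot: [[-0.166, -0.986, 0.0], [-0.986, 0.166, 0.0], [-0.0, -0.0, -1.0]]
wrist_force: [-1.1, 5.5, -5.9]
gripper_width: 0.458
tcp in plate mm [-11.95 -26.42] z 19.87 F plate [-2.   5.2] -5.9 w 39.88
time_s: 15.23
tcp_pos: [0.5064, 0.0055, 0.0198]
ee_rot: [[-0.166, -0.986, -0.0], [-0.986, 0.166, 0.0], [-0.0, 0.0, -1.0]]
wrist_force: [-1.8, 5.5, -5.0]
gripper_width: 0.457
tcp in plate mm [-11.06 -26.44] z 19.85 F plate [-2.7  5.2] -5.0 w 39.74
```

```bash
python3 -m jog '[[[0,0,0],[0,0,0]],[[0,-0.0003,0],[0,0,0]],[[0,-0.0006,0],[0,0,0]],[[0,-0.0008,0],[0,0,0]],[[0,-0.0008,0],[0,0,0]],[[0,-0.0008,0],[0,0,0]],[[0,-0.0008,0],[0,0,0]],[[0,-0.0008,0],[0,0,0]],[[0,-0.0008,0],[0,0,0]],[[0,-0.0008,0],[0,0,0]]]'; python3 -c "
from h import *
inpl()";python3 -m jog '[[[0,0,0],[0,0,0]],[[0,-0.0003,0],[0,0,0]],[[0,-0.0006,0],[0,0,0]],[[0,-0.0006,0],[0,0,0]],[[0,-0.0006,0],[0,0,0]],[[0,-0.0006,0],[0,0,0]],[[0,-0.0006,0],[0,0,0]],[[0,-0.0006,0],[0,0,0]],[[0,-0.0006,0],[0,0,0]],[[0,-0.0006,0],[0,0,0]]]'; python3 -c "
from h import *
inpl()"
```

```text
time_s: 16.07
tcp_pos: [0.5068, 0.0055, 0.0199]
ee_rot: [[-0.166, -0.986, -0.001], [-0.986, 0.166, 0.0], [0.0, 0.001, -1.0]]
wrist_force: [-2.5, 6.4, -2.7]
gripper_width: 0.457
tcp in plate mm [-10.72 -26.44] z 19.86 F plate [-3.5  5.9] -2.7 w 39.74
time_s: 16.9
tcp_pos: [0.5067, 0.0054, 0.0198]
ee_rot: [[-0.166, -0.986, -0.002], [-0.986, 0.166, 0.0], [0.0, 0.002, -1.0]]
wrist_force: [-5.9, 8.3, -2.3]
gripper_width: 0.458
tcp in plate mm [-10.73 -26.49] z 19.83 F plate [-7.1  7.2] -2.3 w 39.81
```

End fence contact too, about 7 N on each. I'll ease off a little and lower onto the plate.

```bash
python3 -m jog '[[[-0.0002,0.0003,0],[0,0,0]],[[-0.0003,0.0004,0],[0,0,0]],[[-0.0003,0.0004,0.0004],[0,0,0]],[[-0.0003,0.0004,0.0008],[0,0,0]],[[-0.0003,0.0004,0.0012],[0,0,0]],[[-0.0003,0.0004,0.0014],[0,0,0]],[[-0.0003,0.0004,0.0014],[0,0,0]],[[-0.0003,0.0004,0.0014],[0,0,0]],[[-0.0003,0.0004,0.0014],[0,0,0]],[[-0.0003,0.0004,0.0014],[0,0,0]]]'; python3 -c "
from h import *
inpl()"
```

```text
time_s: 17.73
tcp_pos: [0.5067, 0.0055, 0.019]
ee_rot: [[-0.165, -0.986, -0.002], [-0.986, 0.165, -0.0], [0.001, 0.002, -1.0]]
wrist_force: [-5.1, 6.5, 0.8]
gripper_width: 0.455
tcp in plate mm [-10.75 -26.45] z 19.03 F plate [-6.1  5.6] 0.8 w 39.55
```

```bash
python3 -m jog '[[[0,0,0],[0,0,0]],[[0,0,0],[0,0,0]],[[0,0,0],[0,0,0]],[[0,0,0],[0,0,0]],[[0,0,0],[0,0,0]],[[0,0,0],[0,0,0]],[[0,0,0],[0,0,0]],[[0,0,0],[0,0,0]],[[0,0,0],[0,0,0]],[[0,0,0],[0,0,0]]]' 0.05; python3 -c "
from h import *
inpl()
s=r.sense();im,d=r.capture('wrist');cv2.imwrite('pics/w6.png',im)"
```

```text
time_s: 18.57
tcp_pos: [0.5077, 0.0055, 0.0185]
ee_rot: [[-0.166, -0.986, -0.0], [-0.986, 0.166, -0.0], [0.0, 0.0, -1.0]]
wrist_force: [0.3, -0.1, 0.2]
gripper_width: 0.573
tcp in plate mm [ -9.83 -26.28] z 18.5 F plate [ 0.3 -0.1] 0.2 w 49.87
```

View pics/w6.png

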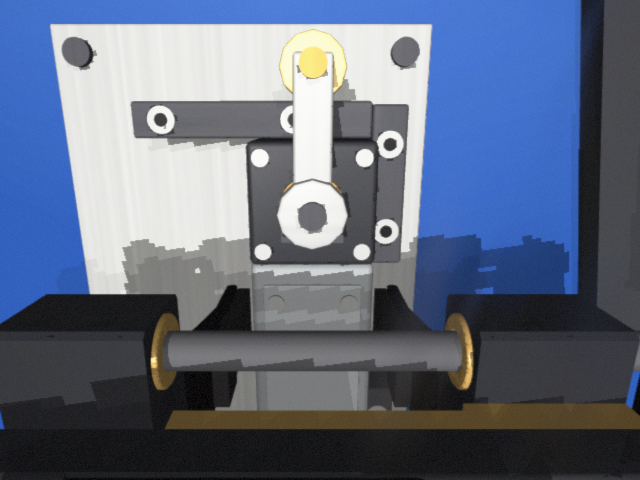

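The head sits in the corner: its end is at fence row 138 and its right side at column 377 by the block. To seat it square after release, I'll nudge its side with the open finger.

```bash
python3 -m jog '[[[0,0,-0.001],[0,0,0]],[[0.001,0,-0.002],[0,0,0]],[[0.002,0,-0.002],[0,0,0]],[[0.003,0,-0.002],[0,0,0]],[[0.004,0,-0.002],[0,0,0]],[[0.0046,0,-0.002],[0,0,0]],[[0.005,0,-0.002],[0,0,0]],[[0.0053,0,-0.002],[0,0,0]],[[0.0055,0,-0.002],[0,0,0]],[[0.0055,0,-0.002],[0,0,0]]]'; python3 -c "
from h import *
inpl()"
```

```text
time_s: 19.45
tcp_pos: [0.5068, 0.0004, 0.0205]
ee_rot: [[-0.166, -0.986, 0.0], [-0.986, 0.166, 0.0], [-0.0, -0.0, -1.0]]
wrist_force: [-1.5, 3.3, 0.1]
gripper_width: 0.575
tcp in plate mm [ -9.84 -31.42] z 20.52 F plate [-2.  3.] 0.1 w 50.01
```

Switch side confirmed at home: the pad touches at the expected -6.4 mm with 3 N. I'll retract and move over to the roller.

```bash
python3 -m jog '[[[-0.003,0,-0.001],[0,0,0]],[[-0.005,0,-0.006],[0,0,0]],[[-0.005,0,-0.018],[0,0,0]],[[-0.005,0,-0.036],[0,0,0]],[[-0.005,0,-0.054],[0,0,0]],[[-0.005,0,-0.07],[0,0,0]],[[-0.005,0,-0.084],[0,0,0]],[[-0.005,0,-0.094],[0,0,0]],[[-0.005,0,-0.1],[0,0,0]],[[-0.005,0,-0.1],[0,0,0]]]' 0.05; python3 - <<'E'
from h import *
s=r.sense();inpl();go(*pl(77,-26.4),.09,-99.5)
im,d=r.capture('wrist');cv2.imwrite('pics/w7.png',im);np.save('pics/w7.npy',d)
m=np.zeros(d.shape,bool);m[20:300,200:420]=1
p,uv=cloud("wrist",d,m,s)
a=np.radians(PA);R=np.array([[np.cos(a),-np.sin(a)],[np.sin(a),np.cos(a)]])
P=p.copy();P[:,:2]=(p[:,:2]-PC)@R
h=P[(P[:,2]>.046)&(P[:,2]<.053)&(np.abs(P[:,1]+.026)<.03)&(P[:,0]<.075)]
print('head top x',np.percentile(h[:,0],[1,99])*1000,'y',np.percentile(h[:,1],[1,99])*1000)
f=P[(P[:,2]>.028)&(P[:,2]<.036)]
e=f[(f[:,1]>0)&(f[:,1]<.03)];print('end fence x',np.percentile(e[:,0],[2,98])*1000)
e=f[(f[:,1]<-.048)&(f[:,0]<.055)];print('long fence y',np.percentile(e[:,1],[2,98])*1000, 'x',np.percentile(e[:,0],[2,98])*1000)
ar=P[(P[:,2]>.0555)&(P[:,0]>.05)];vx,vy,x0,y0=cv2.fitLine((ar[:,:2]*1000).astype(np.float32),cv2.DIST_L2,0,.01,.01).ravel();print('lever dir',np.degrees(np.arctan2(vy,vx)),x0,y0,len(ar),ar.max(0)*1000)
E
```

```text
time_s: 20.28
tcp_pos: [0.5083, 0.0052, 0.1219]
ee_rot: [[-0.165, -0.986, 0.003], [-0.986, 0.165, 0.001], [-0.001, -0.003, -1.0]]
wrist_force: [0.3, -0.2, 0.6]
gripper_width: 0.574
tcp in plate mm [ -9.11 -26.46] z 121.93 F plate [ 0.3 -0.2] 0.6 w 49.91
t 20.28 at [0.5083 0.0052 0.1219] yaw -99.53 F [ 0.3 -0.2  0.6] w 0.574 j [ 19.  17. -24.   0. -49.  62.]
shift [-0.0001 -0.086   0.0322] turn [-0.029  0.012 -0.005]
head top x [-33.3422034   58.86918353] y [-45.24845946  -6.41334402]
end fence x [60.09060211 71.49913768]
long fence y [-57.62701916 -48.17821832] x [-40.11450952  54.0348449 ]
lever dir -0.06578901 66.639465 -25.909746 1498 [ 83.34419601 -20.5068088   62.50179793]
```

View pics/w7.png

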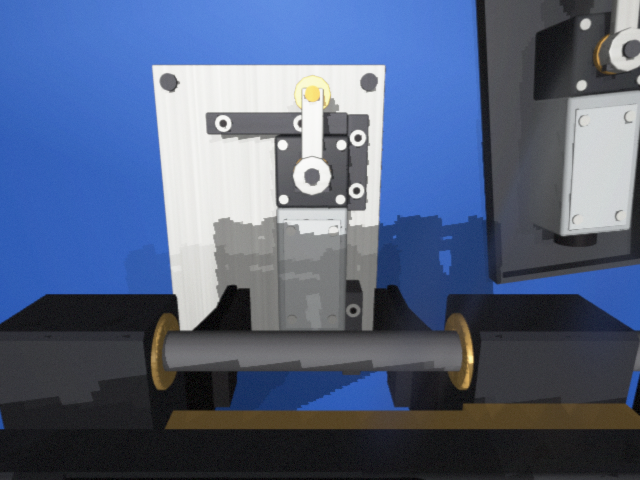

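The switch is home: lever straight (direction -0.07°, end at x = 83), head end at the fence face, side in line. Next I'll straddle the roller.

```bash
python3 -m jog '[[[0,-0.004,0],[0,0,0]],[[0,-0.014,0],[0,0,0]],[[0,-0.028,0.004],[0,0,0]],[[0,-0.044,0.01],[0,0,0]],[[0,-0.06,0.018],[0,0,0]],[[0,-0.074,0.026],[0,0,0]],[[0,-0.082,0.032],[0,0,0]],[[0,-0.086,0.036],[0,0,0]],[[0,-0.086,0.038],[0,0,0]],[[0,-0.086,0.038],[0,0,0]]]' 0.04; python3 -c "
from h import *
s=r.sense()
im,d=r.capture('wrist');cv2.imwrite('pics/w8.png',im)
inpl();go(*pl(77,-26.4),.043,-99.5)"
```

```text
time_s: 21.17
tcp_pos: [0.5917, -0.0094, 0.0815]
ee_rot: [[-0.166, -0.986, -0.002], [-0.986, 0.166, -0.0], [0.001, 0.002, -1.0]]
wrist_force: [0.4, -0.2, 0.0]
gripper_width: 0.46
tcp in plate mm [ 75.53 -27.04] z 82.21 F plate [ 0.1 -0.2] -0.6 w 40.27
t 21.22 at [ 0.5917 -0.0093  0.0822] yaw -99.54 F [ 0.1 -0.2 -0.6] w 0.463 j [ 15.  27. -15.  -0. -49.  66.]
shift [-0.0007 -0.0015  0.0392] turn [ 0.014 -0.005 -0.008]
```

View pics/w8.png

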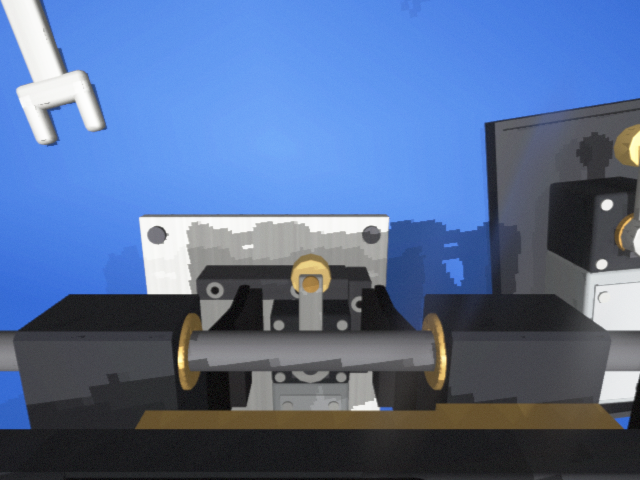

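```bash
python3 -m jog '[[[0,-0.001,0.004],[0,0,0]],[[-0.0007,-0.0015,0.012],[0,0,0]],[[-0.0007,-0.0015,0.022],[0,0,0]],[[-0.0007,-0.0015,0.032],[0,0,0]],[[-0.0007,-0.0015,0.037],[0,0,0]],[[-0.0007,-0.0015,0.0385],[0,0,0]],[[0.001,-0.0015,0.0385],[0,0,0]],[[0.004,-0.0015,0.0385],[0,0,0]],[[0.007,-0.0015,0.0385],[0,0,0]],[[0.007,-0.0015,0.0385],[0,0,0]]]'; python3 -c "
from h import *
s=r.sense()
im,d=r.capture('wrist');cv2.imwrite('pics/w9.png',im)
inpl();go(*pl(77,-60),.043,-99.5)"
```

```text
time_s: 22.05
tcp_pos: [0.5928, -0.017, 0.0445]
ee_rot: [[-0.166, -0.986, 0.001], [-0.986, 0.166, 0.0], [-0.0, -0.001, -1.0]]
wrist_force: [-0.2, -0.1, 0.1]
gripper_width: 0.457
tcp in plate mm [ 77.92 -34.16] z 44.48 F plate [0.4 0.3] 0.2 w 40.3
t 22.1 at [ 0.5929 -0.0168  0.0445] yaw -99.57 F [0.5 0.2 0.2] w 0.463 j [ 14.  29. -16.   0. -44.  66.]
shift [0.0258 0.0009 0.0015] turn [-0.009  0.004 -0.015]
```

View pics/w9.png

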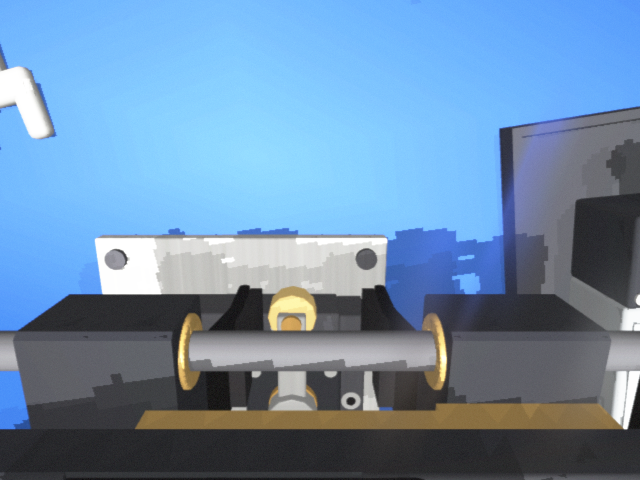

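The roller at (293,310) is between the fingers, close to the left (+y) one. I'll push slowly, first to about 0.3 rad.

```bash
python3 -m jog '[[[0.001,0,0],[0,0,0]],[[0.0025,0,0],[0,0,0]],[[0.004,0,0],[0,0,0]],[[0.006,0,0],[0,0,0]],[[0.008,0,0],[0,0,0]],[[0.01,0,0],[0,0,0]],[[0.012,0,0],[0,0,0]],[[0.0135,0,0],[0,0,0]],[[0.014,0,0],[0,0,0]],[[0.014,0,0],[0,0,0]]]'; python3 -c "
from h import *
s=r.sense()
im,d=r.capture('wrist');cv2.imwrite('pics/w10.png',im)
inpl();go(*pl(77,-60),.043,-99.5)"
```

```text
time_s: 22.93
tcp_pos: [0.5905, -0.0303, 0.0441]
ee_rot: [[-0.166, -0.986, 0.0], [-0.986, 0.166, 0.0], [-0.0, -0.0, -1.0]]
wrist_force: [0.6, 1.0, -0.2]
gripper_width: 0.463
tcp in plate mm [ 77.76 -47.84] z 44.09 F plate [0.7 1.1] 1.0 w 39.91
t 22.98 at [ 0.5905 -0.0302  0.0441] yaw -99.54 F [0.9 1.  1. ] w 0.459 j [ 13.  29. -17.   0. -44.  68.]
shift [0.0122 0.0007 0.0011] turn [-0.002  0.001 -0.008]
```

View pics/w10.png

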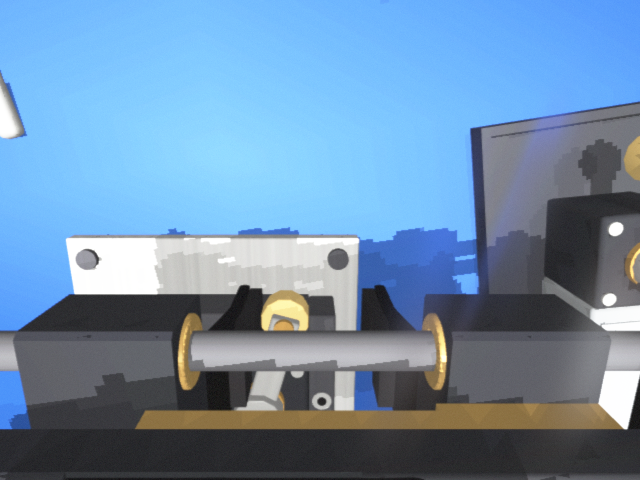

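```bash
python3 -m jog '[[[0.001,0,0],[0,0,0]],[[0.0025,0.0005,0],[0,0,0]],[[0.004,0.001,0],[0,0,0]],[[0.006,0.0015,0],[0,0,0]],[[0.008,0.002,0],[0,0,0]],[[0.01,0.002,0],[0,0,0]],[[0.0115,0.002,0],[0,0,0]],[[0.013,0.002,0],[0,0,0]],[[0.0135,0.002,0],[0,0,0]],[[0.0135,0.002,0],[0,0,0]]]'; python3 -c "
from h import *
s=r.sense()
im,d=r.capture('wrist');cv2.imwrite('pics/w11.png',im)
inpl()
im,d=r.capture('side');cv2.imwrite('pics/s11.png',cv2.resize(im[180:330,230:430],(800,600)))"
```

```text
time_s: 23.82
tcp_pos: [0.5861, -0.0432, 0.044]
ee_rot: [[-0.166, -0.986, -0.0], [-0.986, 0.166, 0.0], [-0.0, 0.0, -1.0]]
wrist_force: [0.6, 2.6, -0.9]
gripper_width: 0.463
tcp in plate mm [ 75.61 -61.32] z 44.03 F plate [0.  3.1] 0.4 w 40.03
```

View pics/w11.png

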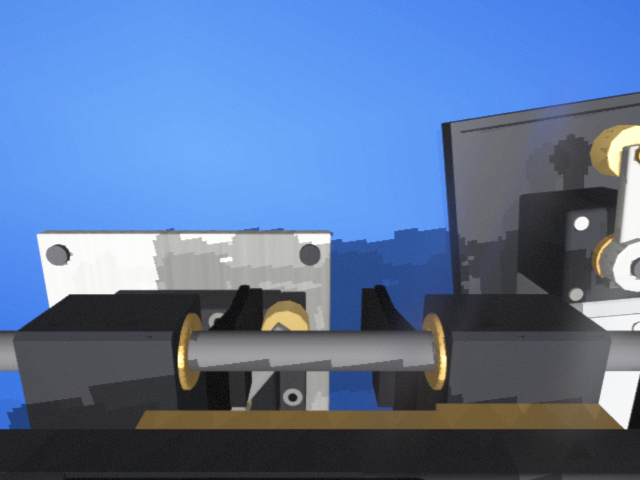

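View pics/s11.png

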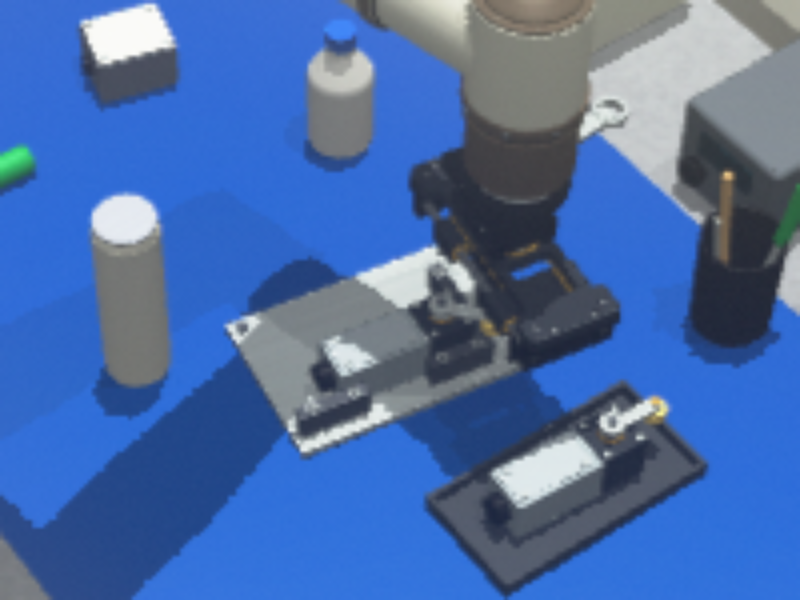

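The pad carries the roller to about 0.66 rad at roughly 2.5–3 N, which matches the spring, so the click point is passed. The switch still looks home. I'll let the arm back.

```bash
python3 -m jog '[[[-0.001,0,0],[0,0,0]],[[-0.004,0,0],[0,0,0]],[[-0.008,0,0],[0,0,0]],[[-0.012,-0.001,0],[0,0,0]],[[-0.016,-0.002,0],[0,0,0]],[[-0.02,-0.002,0],[0,0,0]],[[-0.025,-0.002,0],[0,0,0]],[[-0.03,-0.002,0],[0,0,0]],[[-0.034,-0.002,0],[0,0,0]],[[-0.035,-0.002,0],[0,0,0]]]';  python3 -m jog '[[[0,0,-0.003],[0,0,0]],[[0,0.002,-0.01],[0,0,0]],[[0,0.006,-0.024],[0,0,0]],[[0,0.014,-0.038],[0,0,0]],[[0,0.028,-0.052],[0,0,0]],[[0,0.044,-0.064],[0,0,0]],[[0,0.06,-0.072],[0,0,0]],[[0,0.074,-0.076],[0,0,0]],[[0,0.084,-0.078],[0,0,0]],[[0,0.087,-0.078],[0,0,0]]]'; cat > chk.py <<'E'
from h import *
s=r.sense();inpl();
im,d=r.capture('wrist');cv2.imwrite('pics/w12.png',im)
m=np.zeros(d.shape,bool);m[20:300,200:420]=1
p,uv=cloud("wrist",d,m,s)
a=np.radians(PA);R=np.array([[np.cos(a),-np.sin(a)],[np.sin(a),np.cos(a)]])
P=p.copy();P[:,:2]=(p[:,:2]-PC)@R
h=P[(P[:,2]>.046)&(P[:,2]<.053)&(np.abs(P[:,1]+.026)<.03)&(P[:,0]<.075)&(P[:,0]>.02)]
print('head top x',np.percentile(h[:,0],[1,99])*1000,'y',np.percentile(h[:,1],[1,99])*1000)
ar=P[(P[:,2]>.0555)&(P[:,0]>.05)];vx,vy,x0,y0=cv2.fitLine((ar[:,:2]*1000).astype(np.float32),cv2.DIST_L2,0,.01,.01).ravel();print('lever dir',np.degrees(np.arctan2(vy,vx)),x0,y0,len(ar),ar.max(0)*1000)
go(*pl(-10,-26.4),.0185,-99.5)
E
python3 chk.py
```

```text
time_s: 24.75
tcp_pos: [0.594, -0.0083, 0.044]
ee_rot: [[-0.165, -0.986, -0.0], [-0.986, 0.165, -0.0], [0.0, 0.0, -1.0]]
wrist_force: [-0.1, 0.4, -0.1]
gripper_width: 0.463
time_s: 25.58
tcp_pos: [0.507, 0.0054, 0.1231]
ee_rot: [[-0.166, -0.986, 0.001], [-0.986, 0.166, 0.001], [-0.001, -0.001, -1.0]]
wrist_force: [0.3, 0.5, 0.5]
gripper_width: 0.457
tcp in plate mm [-10.48 -26.51] z 123.15 F plate [0.2 0.5] 0.5 w 39.79
head top x [20.4139429  59.41071362] y [-45.47840338  -6.25004722]
lever dir -0.91785187 66.71247 -26.316925 1468 [ 83.33077318 -20.54332177  62.58848148]
t 25.63 at [0.5072 0.0054 0.1227] yaw -99.53 F [-0.8 -0.1  0.3] w 0.455 j [ 19.  16. -24.  -0. -50.  62.]
shift [-0.     -0.0003  0.1042] turn [-0.005  0.005 -0.006]
```

View pics/w12.png

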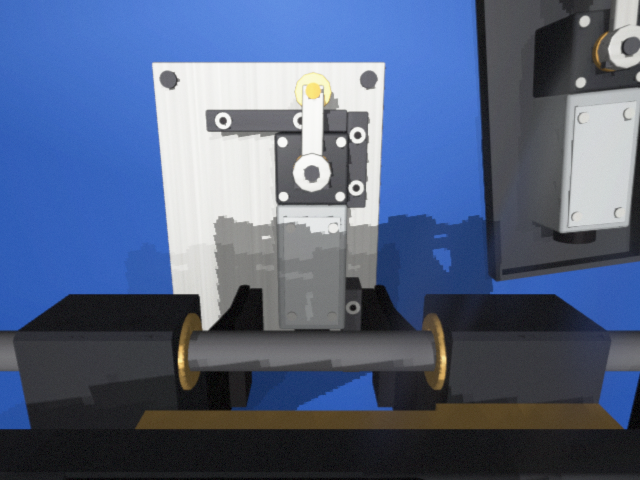

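The lever sprang back and the switch is still home, head at (312,170). I'll open and regrasp.

```bash
python3 -m jog '[[[0,0,0],[0,0,0]],[[0,0,0.002],[0,0,0]],[[0,0,0.008],[0,0,0]],[[0,0,0.02],[0,0,0]],[[0,0,0.036],[0,0,0]],[[0,0,0.054],[0,0,0]],[[0,0,0.072],[0,0,0]],[[0,0,0.088],[0,0,0]],[[0,0,0.098],[0,0,0]],[[0,0,0.103],[0,0,0]]]' 0.06; python3 -m jog '[[[0,0,0],[0,0,0]],[[0,0,0],[0,0,0]],[[0,0,0],[0,0,0]],[[0,0,0],[0,0,0]],[[0,0,0],[0,0,0]],[[0,0,0],[0,0,0]],[[0,0,0],[0,0,0]],[[0,0,0],[0,0,0]],[[0,0,0],[0,0,0]],[[0,0,0],[0,0,0]]]' 0.03; python3 -c "
from h import *
inpl()"
```

```text
time_s: 26.47
tcp_pos: [0.5073, 0.005, 0.0168]
ee_rot: [[-0.166, -0.986, -0.004], [-0.986, 0.166, -0.001], [0.002, 0.003, -1.0]]
wrist_force: [-0.8, 0.5, -0.6]
gripper_width: 0.691
time_s: 27.3
tcp_pos: [0.5088, 0.0056, 0.0199]
ee_rot: [[-0.165, -0.986, 0.002], [-0.986, 0.165, 0.0], [-0.001, -0.002, -1.0]]
wrist_force: [-1.2, -0.0, 5.8]
gripper_width: 0.458
tcp in plate mm [ -8.7  -26.03] z 19.92 F plate [-1.2 -0.2] 5.8 w 39.83
```

```bash
python3 - <<'E'
from h import *
im=cv2.imread("pics/top0.png"); d=np.load("pics/top0.npy")
cv2.imwrite("pics/tr.png",cv2.resize(im[180:310,440:560],(720,780))[:600])
for cam in("top","side"):
    d=np.load(f"pics/{cam}0.npy")
    p,uv=cloud(cam,d,np.ones(d.shape,bool))
    k=(np.abs(p[:,0]-.48)<.13)&(np.abs(p[:,1]+.347)<.085)
    w=k&(p[:,2]>.010)&(p[:,2]<.025)
    print(cam,'walls',rect(p[w]),w.sum())
    i=cv2.imread(f"pics/{cam}0.png")[uv[:,1],uv[:,0]].astype(int)
    dk=k&(i[:,0]<80); print(cam,'dark',rect(p[dk]),dk.sum(), 'floor z',np.median(p[dk][:,2]))
E
```

```text
top walls (array([ 485.9, -345.1]), array([226.5, 155. ]), 2.23) 562
top dark (array([ 479. , -343.6]), array([ 98.9, 189.5]), 79.56) 648 floor z 0.007815999734152031
side walls (array([ 481.5, -352.8]), array([255.4, 154.7]), 0.39) 429
side dark (array([ 475.8, -348.1]), array([100.4, 190. ]), 79.22) 213 floor z 0.007880863836370754
```

View pics/tr.png

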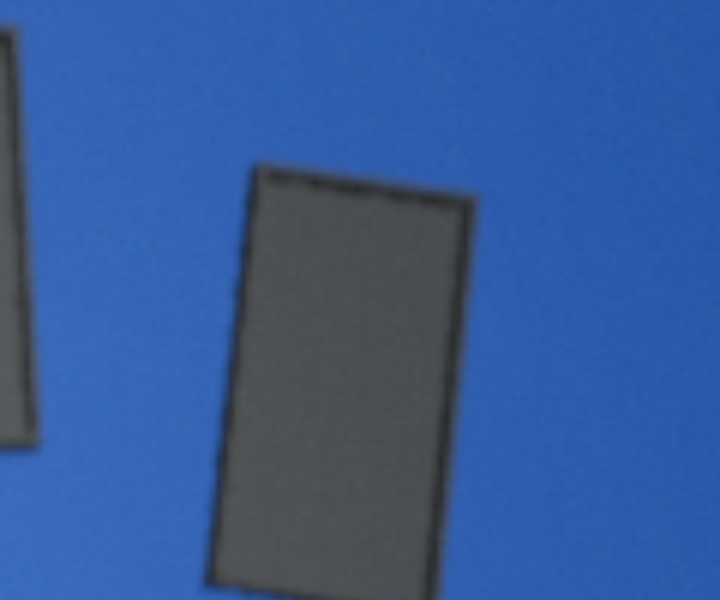

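Regrasped at 39.8 mm. The tray sits at about (0.479, -0.345), long axis at -10.5°. I'll lift and carry.

```bash
python3 -m jog '[[[0,0,-0.004],[0,0,0]],[[0,0,-0.014],[0,0,0]],[[0,0,-0.032],[0,0,0]],[[0,0,-0.056],[0,0,0]],[[0,0,-0.084],[0,0,0]],[[0,0,-0.112],[0,0,0]],[[0,0,-0.138],[0,0,0]],[[0,0,-0.16],[0,0,0]],[[0,0,-0.174],[0,0,0]],[[0,0,-0.18],[0,0,0]]]'; python3 -c "
from h import *
inpl();go(.459,-.341,.20,-100.5)"
```

```text
time_s: 28.13
tcp_pos: [0.5082, 0.0055, 0.2013]
ee_rot: [[-0.166, -0.986, 0.003], [-0.986, 0.166, 0.001], [-0.001, -0.002, -1.0]]
wrist_force: [0.6, 0.2, -3.9]
gripper_width: 0.455
tcp in plate mm [ -9.25 -26.23] z 201.33 F plate [0.5 0.3] -3.9 w 39.59
t 28.13 at [0.5082 0.0055 0.2013] yaw -99.55 F [ 0.6  0.2 -3.9] w 0.455 j [ 19.  12. -18.  -0. -61.  62.]
shift [ 0.3498 -0.0089  0.0008] turn [-0.028  0.017  0.19 ]
```

```bash
python3 -m jog '[[[0.008,0,0],[0,0,0]],[[0.028,0,0],[0,0,0]],[[0.06,-0.001,0],[0,0,0.05]],[[0.096,-0.002,0],[0,0,0.1]],[[0.132,-0.003,0],[0,0,0.15]],[[0.168,-0.004,0],[0,0,0.2]],[[0.204,-0.005,0],[0,0,0.2]],[[0.236,-0.006,0],[0,0,0.2]],[[0.256,-0.007,0],[0,0,0.2]],[[0.264,-0.007,0],[0,0,0.2]]]'; python3 -m jog '[[[0.004,0,0],[0,0,0]],[[0.014,0,0],[0,0,0]],[[0.03,0,0],[0,0,0]],[[0.048,0,0],[0,0,0]],[[0.064,0,0],[0,0,0]],[[0.076,-0.001,0],[0,0,0]],[[0.083,-0.002,0],[0,0,0]],[[0.086,-0.002,0],[0,0,0]],[[0.086,-0.002,0],[0,0,0]],[[0.086,-0.002,0],[0,0,0]]]'; python3 -c "
from h import *
s=r.sense();go(.459,-.341,.10,-100.5)
np.savez('pics/s13.npz',**{k:np.array(v) for k,v in s.items()})
im,d=r.capture('wrist');cv2.imwrite('pics/w13.png',im);np.save('pics/w13.npy',d)"
```

```text
time_s: 28.97
tcp_pos: [0.4689, -0.2586, 0.1966]
ee_rot: [[-0.187, -0.982, -0.005], [-0.982, 0.187, 0.001], [-0.0, 0.005, -1.0]]
wrist_force: [0.6, 0.0, -4.4]
gripper_width: 0.457
time_s: 29.8
tcp_pos: [0.4576, -0.3405, 0.1989]
ee_rot: [[-0.183, -0.983, -0.0], [-0.983, 0.183, 0.001], [-0.0, 0.0, -1.0]]
wrist_force: [-0.2, -0.2, -4.7]
gripper_width: 0.458
t 29.8 at [ 0.4576 -0.3405  0.1989] yaw -100.52 F [-0.2 -0.2 -4.7] w 0.458 j [-20.  18.  -9.  -0. -63. 100.]
shift [ 0.0003 -0.0015  0.0989] turn [ 0.005  0.005 -0.003]
```

View pics/w13.png

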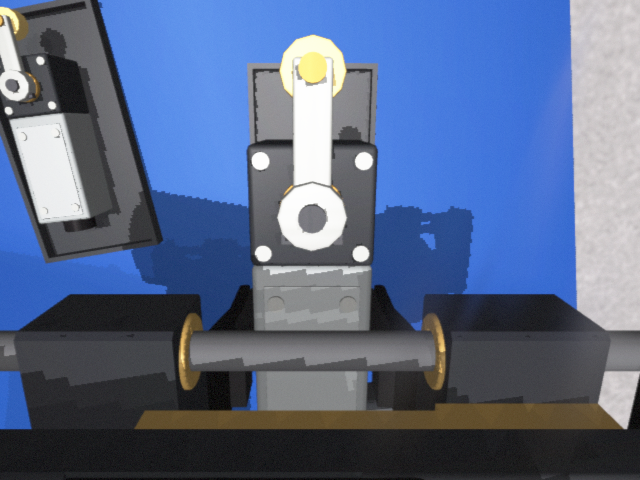

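```bash
python3 - <<'E'
from h import *
s=dict(np.load('pics/s13.npz'))
p=plane('wrist',[[248,65],[377,65],[248,130],[377,130]],.014,s)
print(np.round(p*1000,1), np.linalg.norm(p[0]-p[1])*1000)
t=(p-s['tcp_pos'])@s['ee_rot'];print(np.round(t*1000,1))
E
```

```text
[[ 580.5 -314.4   14. ]
 [ 563.  -409.2   14. ]
 [ 534.7 -304.    14. ]
 [ 516.4 -402.5   14. ]] 96.41770682175147
[[ -48.  -116.2  184.8]
 [  48.4 -116.3  184.8]
 [ -49.8  -69.2  184.9]
 [  50.4  -69.3  184.8]]
```

The tray rim is at columns 248–377, row 65, which puts it centred and 21 mm ahead of the grasp as wanted. I'll lower.

```bash
python3 -m jog '[[[0,0,0.006],[0,0,0]],[[0,0,0.018],[0,0,0]],[[0,0,0.036],[0,0,0]],[[0,0,0.06],[0,0,0]],[[0,0,0.086],[0,0,0]],[[0,0,0.112],[0,0,0]],[[0,0,0.136],[0,0,0]],[[0,0,0.156],[0,0,0]],[[0,0,0.168],[0,0,0]],[[0,0,0.172],[0,0,0]]]'; python3 -m jog '[[[0,0,0.001],[0,0,0]],[[0,0,0.002],[0,0,0]],[[0,0,0.003],[0,0,0]],[[0,0,0.004],[0,0,0]],[[0,0,0.005],[0,0,0]],[[0,0,0.006],[0,0,0]],[[0,0,0.007],[0,0,0]],[[0,0,0.008],[0,0,0]],[[0,0,0.008],[0,0,0]],[[0,0,0.008],[0,0,0]]]'; python3 -c "
from h import *
go(.459,-.341,.016,-100.5)"
```

```text
time_s: 30.68
tcp_pos: [0.4561, -0.3398, 0.0244]
ee_rot: [[-0.183, -0.983, -0.005], [-0.983, 0.182, 0.002], [-0.001, 0.005, -1.0]]
wrist_force: [-0.5, 0.1, -5.4]
gripper_width: 0.457
time_s: 31.52
tcp_pos: [0.4575, -0.341, 0.019]
ee_rot: [[-0.183, -0.983, -0.0], [-0.983, 0.183, 0.0], [-0.0, 0.0, -1.0]]
wrist_force: [0.3, -0.6, -3.3]
gripper_width: 0.461
t 31.52 at [ 0.4575 -0.341   0.019 ] yaw -100.54 F [ 0.3 -0.6 -3.3] w 0.461 j [-20.  30. -21.   0. -39. 100.]
shift [-0.0003 -0.0015  0.003 ] turn [ 0.002  0.    -0.008]
```

```bash
python3 -m jog '[[[0,0,0.0005],[0,0,0]],[[0,0,0.001],[0,0,0]],[[0,0,0.0015],[0,0,0]],[[0,0,0.002],[0,0,0]],[[0,0,0.0025],[0,0,0]],[[0,0,0.003],[0,0,0]],[[0,0,0.003],[0,0,0]],[[0,0,0.003],[0,0,0]],[[0,0,0.003],[0,0,0]],[[0,0,0.003],[0,0,0]]]'; python3 -m jog '[[[0,0,0.0002],[0,0,0]],[[0,0,0.0004],[0,0,0]],[[0,0,0.0006],[0,0,0]],[[0,0,0.0006],[0,0,0]],[[0,0,0.0006],[0,0,0]],[[0,0,0.0006],[0,0,0]],[[0,0,0.0006],[0,0,0]],[[0,0,0.0006],[0,0,0]],[[0,0,0.0006],[0,0,0]],[[0,0,0.0006],[0,0,0]]]'
```

```text
time_s: 32.35
tcp_pos: [0.4576, -0.341, 0.0161]
ee_rot: [[-0.183, -0.983, 0.0], [-0.983, 0.183, -0.0], [0.0, -0.0, -1.0]]
wrist_force: [-0.8, 1.2, -3.4]
gripper_width: 0.454
time_s: 33.18
tcp_pos: [0.4576, -0.341, 0.016]
ee_rot: [[-0.183, -0.983, 0.0], [-0.983, 0.183, -0.0], [0.0, -0.0, -1.0]]
wrist_force: [-3.0, 2.6, 5.1]
gripper_width: 0.458
```

Firm contact with the tray floor. Release and rise.

```bash
python3 -m jog '[[[0,0,-0.0004],[0,0,0]],[[0,0,-0.0004],[0,0,0]],[[0,0,-0.0004],[0,0,0]],[[0,0,-0.0004],[0,0,0]],[[0,0,-0.0004],[0,0,0]],[[0,0,-0.0004],[0,0,0]],[[0,0,-0.0004],[0,0,0]],[[0,0,-0.0004],[0,0,0]],[[0,0,-0.0004],[0,0,0]],[[0,0,-0.0004],[0,0,0]]]' 0.055; python3 -m jog '[[[0,0,-0.001],[0,0,0]],[[0,0,-0.005],[0,0,0]],[[0,0,-0.014],[0,0,0]],[[0,0,-0.03],[0,0,0]],[[0,0,-0.054],[0,0,0]],[[0,0,-0.084],[0,0,0]],[[0,0,-0.116],[0,0,0]],[[0,0,-0.144],[0,0,0]],[[0,0,-0.162],[0,0,0]],[[0,0,-0.17],[0,0,0]]]'; python3 -c "
from h import *
s=r.sense();inpl()
im,d=r.capture('wrist');cv2.imwrite('pics/w14.png',im)
p,uv=cloud('wrist',d,np.ones(d.shape,bool)&(np.arange(480)[:,None]<285),s)
k=(np.abs(p[:,0]-.48)<.1)&(np.abs(p[:,1]+.345)<.06)
print(np.round(np.percentile(p[k&(p[:,2]>.036)][:,2],[5,40,60,95]),4))
for c in ('side','top'):
    im,d=r.capture(c);cv2.imwrite(f'pics/{c}14.png',im)"
```

```text
time_s: 34.02
tcp_pos: [0.4576, -0.341, 0.0159]
ee_rot: [[-0.183, -0.983, 0.0], [-0.983, 0.183, -0.0], [0.0, -0.0, -1.0]]
wrist_force: [-0.6, 0.1, 0.8]
gripper_width: 0.635
time_s: 34.85
tcp_pos: [0.459, -0.3418, 0.1905]
ee_rot: [[-0.182, -0.983, 0.007], [-0.983, 0.182, -0.003], [0.002, -0.007, -1.0]]
wrist_force: [0.4, 0.4, -0.2]
gripper_width: 0.631
tcp in plate mm [  -0.51 -376.86] z 190.47 F plate [0.3 0.4] -0.2 w 54.87
[0.0428 0.0446 0.0453 0.0577]
```

View pics/w14.png

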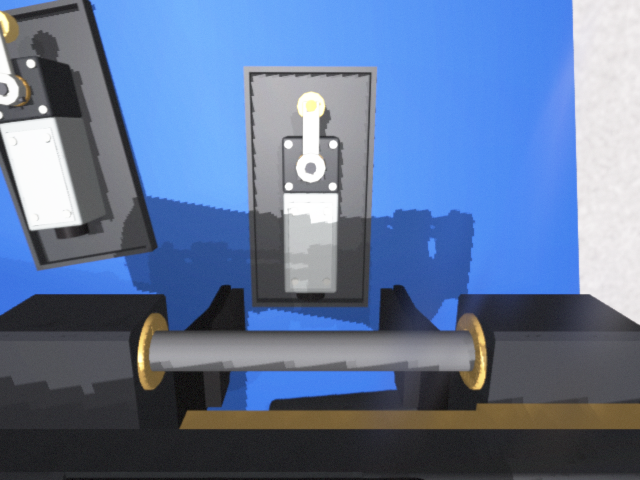

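View pics/side14.png

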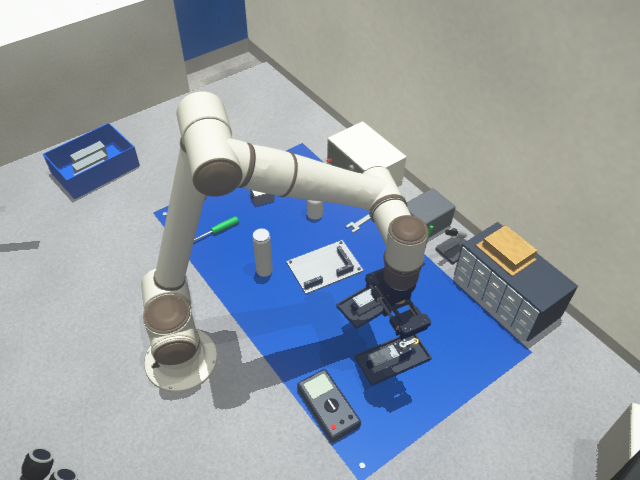

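The switch lies flat inside the tray, with its top at 44–45 mm (the 4 mm floor plus 40 mm). The lever is straight, everything else is in place, and the gripper is clear. Handing in.

```bash
python3 -c "
from station import r
print(r.finish_job(), r.sense()['time_s'])"
```

```text
the job is handed in; nothing more can be done
the job is handed in; nothing more can be done
```

The job is handed in: the switch went head first into the corner, got its lever check, and now lies in the empty tray. The last clock reading before hand-in was about 35 s of the 72 s allowed.

- **Seating:** I pressed the switch against both fences with about 7 N each, lowered it onto the plate and released it. A nudge of about 3 N on its side afterwards met it where the seated side should be.
- **Lever check:** I swung the roller arm towards the long fence to about 0.66 rad (estimated from the finger position). The force was about 2.5–3 N, as the spring predicts. That is past the click at 0.45 and well short of the 1.2 limit. There is no direct click signal, so the click itself is inferred.
- **After the swing:** The arm was back within 1° of straight, and the head was within measuring noise (about 1 mm) of where it sat before the swing.
- **Put away:** I set the switch down until the gripper felt the tray floor, then released it. Its top measured 44–45 mm up, which fits lying flat on the 4 mm floor, and it is clear of the tray walls.
- **Other items:** In the last pictures I looked at, nothing else had moved. The arm hid part of the junction box and solvent area in the side view.

No checks failed. Two small differences: the plate's length measured about 2 mm short from the images, and the long fence was about 0.4 mm from where I had estimated it. Homing by contact force made up for both.

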